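# Pin the vise into the bench receiver

### The job

Push the small vise along until its shank is fully home in the receiver tube on the bench, then take the longer of the two T-handled lock pins from the wooden block and put it straight down through the receiver's hole and the shank until its collar sits on the tube, and let go. Leave the short pin, the awl and the jar where they are.

Things in the scene. Friction and masses are not known exactly. Their poses are not given: they have to be found in the camera images.
- receiver: Dark steel square tube, 100 mm long (its y axis), 45 mm wide and high, on two feet (120 mm along x), fixed. Origin on the bench under the pin hole, z up. The tube spans z 30 to 75 mm. A 14.5 mm vertical hole with 2 mm chamfer goes through its top and bottom walls at x = y = 0; free space below. The vise sticks out of its +y end.
- receiver_hole (a point): Centre of the mouth of the pin hole, on the tube's top face (75 mm above the bench).
- vise (a joint): How far the vise is pulled out of the receiver, m: 0 = shank fully home against a solid stop, where the shank's own 14.5 mm vertical hole lies exactly in line with the tube's; grows to 0.08 as it slides out along the receiver's +y. It starts 35 to 70 mm out, needs about 4 N to slide and stays where it is left.
- vise_push (a point): On the outer face of the vise's upright end plate (it faces the receiver's +y), 85 mm above the bench, midway across. The plate is 80 mm wide, 8 mm thick, 30 to 108 mm above the bench; push it along the receiver's -y. The grey-jawed vise, 105 mm high, lies between plate and tube: at home 75 to 179 mm from the hole along y, 40 mm to each side (screw handle 75 mm on +x).
- lock_pin: The long steel T-handled lock pin: standing upright in one of the three holes of the block, 105 mm tall. Origin at the tip of its foot, z up along the pin. Shaft 12 mm thick and 66 mm long, its foot rounded; collar 26 mm wide from z 66 to 71 mm; 12 mm neck; crossbar 64 mm long (its y axis), 14 mm wide (x) and 14 mm high, from z 91 to 105 mm. 0.11 to 0.22 kg.
- short_pin: The short T-handled pin, in another hole of the block: shaft 46 mm, crossbar 44 mm long, 85 mm tall in all, else like the long one. Not to be taken. Origin at the tip of its foot.
- awl: Awl with a round wooden handle, 110 mm tall, in another hole of the block. To be left. Origin at its foot.
- pin_block: Wooden block 210 x 60 x 52 mm, fixed; long side along its x. Three 13 mm holes, 45 mm deep (floor 7 mm above the bench), at x = -75, 0 and 75 mm. Origin at the centre of its underside. The things in it stand loosely and the T-bars run roughly across the block.
- jar: Glass jar with a steel lid, 64 mm wide, 85 mm high, on the far side of the receiver. To be left. Origin under its centre.
There are look-alikes about, which are no part of the job. What is shaped like the lock_pin but black, blue or turquoise is not meant.

How it is judged:
By the outcome, as a careful person would: the job done as asked, in the order asked, and still so for the second after the job is handed in, with the robot touching nothing.
It also fails if it takes over 59 s, if anything falls off the work surface, if the arm or the gripper's body presses on something with over 40 N, if the wrist force passes 120 N, or if a joint passes its speed limit or range.

### The arm

A 7-joint arm with a two-finger parallel gripper is mounted at the origin on the work surface. World frame = base frame: x ahead of the robot, y to its left, z up, the work surface at z = 0. Lengths are in m, angles in rad, forces in N, time in s.
With the tool pointing down it reaches from about 0.425 to 0.875 m from the base axis. Payload 4.7 kg.
Tool frame: the origin (TCP) lies midway between the tips of the shut fingers; the grasp point (between the pads) lies 19 mm behind it; z points along the fingers, y is the line along which they close (so a half turn about z gives the same grasp; the last joint's range is limited). The gripper opens to 87 mm and grips with 3 to 60 N. Pads are 19 mm wide; open, the fingers measure 117 mm over their backs; the gripper's body (75 mm by 190 mm) begins 51 mm behind the grasp point.
Start: joints at [1.184, 0.321, -0.07, 1.45, 0.023, 1.371, -0.057], TCP at [0.254, -0.599, 0.223] pointing down, gripper open.
Joint ranges: [-2.86, 2.86], [-0.3, 2.09], [-1.38, 1.24], [0.06, 2.45], [-1.56, 4.7], [0.09, 2.05], [-2.69, 2.69]. Speed limits (rad/s): [2.57, 2.57, 3.14, 3.14, 3.14, 3.14, 3.14].

### API

Orientations are given as a rotation vector (axis times angle).
In Python, from bench import ctrl gives the robot as it stands. The module is installed in compiled form; this text tells all that it offers.
- The arm moves only by the tool carry_out, never from a script. Its argument "steps" is a list of rows, each a list of 7 numbers: the turn, a rotation vector about the world's x, y, z in degrees, then the shift along the world's x, y, z in cm, then the opening, from 0 (shut) to 1 (fully open). A call has 1 to 12 rows; each row is the pose to reach, as a shift and turn from the pose commanded when the call began; what a row does not reach only later rows make up. A row lasts 1/10 s, in which the tool goes at most 50 mm and 8.59 degrees, less where a joint would pass 70% of its speed; a pose out of reach is approached as far as the arm can. A call with a gripper value outside its range is refused whole. The fingers move at their own pace and stop on an object; "squeeze" is the grip in N (left out, the last holds). Time passes only in rows, so rows that repeat a pose let the fingers close. It gives the time, the measured TCP pose, the force, the opening and the grip force at its end, in the units of the state.
- ctrl.get_state(): the state, without advancing time (a new reading comes with each control period).
- ctrl.get_image(name): name is "scene" or "top"; returns a dict with "pixels" (480x640x3 uint8, red, green, blue), "camera_matrix" (3x3 intrinsics, pixels), "cam_to_world" (4x4, takes a point from camera to world coordinates). Camera axes: x right, y down, z forward; pixel columns grow to the right and rows downward; lengths in m; the calibration is good to about 2 mm. A picture is of the moment at which its call begins. There is no depth.
- ctrl.close_job(): hands the job in; it is judged then, once.
The state is a dict: "time": time; "joint_positions": joint angles; "qd": joint speeds; "joint_torque": joint torques, N m; "position": TCP position; "tool_rot": TCP orientation; "ft_force": force on the tool from outside, world axes, zero at the start; "torque": the same for the moment, N m; "grip_width": opening from 0.0 (shut) to 1.0 (fully open); "grip_force": force on a finger pad.
Only numpy, scipy, OpenCV 4.12 (cv2) and the standard library are available. Lean on these libraries where they do the work, as an engineer would, in place of code of your own. Each camera call takes 0.05 s, during which the arm holds its last target. There are 200 camera calls.

## Working session

There is one attempt and no reset: what is moved stays moved. The work goes in short steps, Python scripts to look and compute and a tool call to move; the robot and the scene stay as the last step left them, time stands still between calls to the robot, and variables do not carry over. Pictures are saved under pics/ and viewed, at most 10 in all, crops included, and the job is handed in when it is done.

Besides the shell and the picture viewer there is one more tool, called after "Emit:" as name([rows], argument=value, ...), one row to a line, values as JSON. carry_out: Moves the arm, as the interface text tells. Its arguments: {"type":"object","properties":{"steps":{"type":"array","items":{"type":"array","items":{"type":"number"}}},"squeeze":{"type":"number"}},"required":["steps"]}

```bash
mkdir -p pics; cat > h.py <<'E'
import numpy as np, cv2
from bench import ctrl
def snap(n,tag):
    d=ctrl.get_image(n); p=d["pixels"]; cv2.imwrite(f"pics/{tag}.png",p[:,:,::-1]); np.savez(f"pics/{tag}.npz",p=p,K=d["camera_matrix"],T=d["cam_to_world"]); return d
def ld(tag): return np.load(f"pics/{tag}.npz")
def ray(d,u,v):
    r=d["T"][:3,:3]@np.linalg.solve(d["K"],[u,v,1.]); return d["T"][:3,3],r
def onz(d,u,v,z):
    o,r=ray(d,u,v); return o+r*(z-o[2])/r[2]
def proj(d,P):
    T=np.linalg.inv(d["T"]); q=T[:3,:3]@np.array(P)+T[:3,3]; q=d["K"]@q; return q[:2]/q[2]
E
python3 - <<'E'
from h import *
for n in("scene","top"):
    d=snap(n,n+"0"); print(d["cam_to_world"].round(3).tolist(),d["camera_matrix"].round(1).tolist())
s=ctrl.get_state(); print(s)
E
```

```text
[[0.525, 0.681, -0.51, 1.014], [0.851, -0.413, 0.325, -0.404], [0.011, -0.604, -0.797, 0.815], [0.0, 0.0, 0.0, 1.0]] [[549.1, 0.0, 313.6], [0.0, 549.1, 235.9], [0.0, 0.0, 1.0]]
[[0.025, -0.989, 0.143, 0.336], [-1.0, -0.026, -0.001, -0.113], [0.004, -0.143, -0.99, 1.214], [0.0, 0.0, 0.0, 1.0]] [[611.7, 0.0, 329.2], [0.0, 611.7, 246.4], [0.0, 0.0, 1.0]]
{'time': 0.1, 'joint_positions': array([ 1.18412798,  0.32177461, -0.07011232,  1.45157211,  0.02261577,
        1.37080602, -0.05688994]), 'qd': array([-2.46413270e-05, -2.63606597e-03,  1.02399950e-03, -1.70011362e-03,
        1.42971466e-03,  1.49333178e-03,  1.13476098e-03]), 'joint_torque': array([-1.79034587e-04, -4.92569447e+01, -4.05757986e-01, -3.13399422e+01,
       -6.43609185e-02,  3.94436123e-02,  3.80152665e-05]), 'position': array([ 0.25334907, -0.59804146,  0.2215448 ]), 'tool_rot': array([-3.07702886e+00, -6.25083817e-01,  7.08500007e-04]), 'ft_force': array([-0.034618  , -0.55392521, -0.2046353 ]), 'torque': array([-0.01724483,  0.00414589, -0.00413236]), 'grip_force': 0.0, 'grip_width': 1.0036029090104177}
```

View pics/scene0.png

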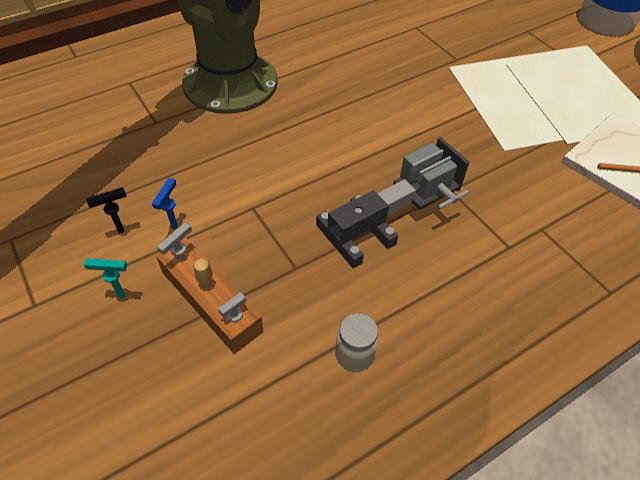

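View pics/top0.png

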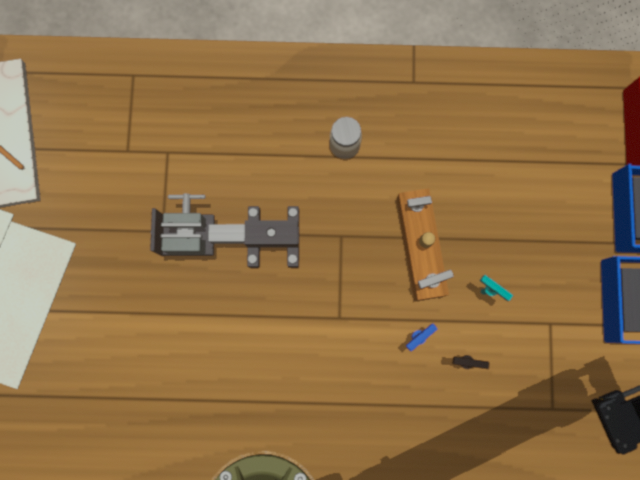

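The scene view shows the receiver hole near (360,210), the long pin at (175,238) and the short pin at (233,306). In the top view, the hole is near (271,232), the vise plate near (156,231), the long bar near (435,279) and the short bar near (419,202). The blue, black and turquoise pins are decoys.

```bash
python3 - <<'E'
from h import *
t=ld("top0"); s=ld("scene0")
def blob(d,x0,y0,x1,y1,f,name):
    c=d["p"][y0:y1,x0:x1].astype(int); hsv=cv2.cvtColor(d["p"][y0:y1,x0:x1],cv2.COLOR_RGB2HSV)
    m=f(hsv[...,0].astype(int),hsv[...,1].astype(int),hsv[...,2].astype(int)).astype(np.uint8)
    cs,_=cv2.findContours(m,cv2.RETR_EXTERNAL,cv2.CHAIN_APPROX_NONE); k=max(cs,key=cv2.contourArea)
    r=cv2.minAreaRect(k); b=cv2.boxPoints(r)+[x0,y0]; print(name,np.array(r[0])+[x0,y0],r[1:],cv2.contourArea(k)); return b,np.array(r[0])+[x0,y0]
bright=lambda h,S,v:(S<50)&(v>130)
for nm,(a) in dict(long=(412,262,460,295),short=(402,192,436,212)).items():
    b,c=blob(t,*a,bright,nm)
    P=[onz(t,*q,.105 if nm=="long" else .085) for q in b]; print(np.round(P,4).tolist(), onz(t,*c,.112 if nm=="long" else .092).round(4))
b,c=blob(t,240,205,302,270,lambda h,S,v:(v<75),"recv")
# block top
b,c=blob(t,390,185,450,305,lambda h,S,v:(S>150)&(v>140)&(h<12),"block"); print(np.round([onz(t,*q,.052) for q in b],3).tolist())
crop=np.hstack([cv2.resize(t["p"][185:280,140:305],None,fx=4,fy=4,interpolation=cv2.INTER_CUBIC)])
cv2.imwrite("pics/c1.png",crop[:,:,::-1])
a=cv2.resize(s["p"][170:330,150:270],None,fx=3.3,fy=3.3,interpolation=cv2.INTER_CUBIC); b=cv2.resize(t["p"][180:312,385:485],None,fx=4,fy=4,interpolation=cv2.INTER_CUBIC)[:528]
cv2.imwrite("pics/c2.png",np.hstack([a[:528],b])[:,:,::-1] if a.shape[0]==528 else b[:,:,::-1])
E
```

```text
long [435.80000687 278.59999847] ((12.521980285644531, 33.98823165893555), 63.43495178222656) 251.0
[[0.4384, -0.2764, 0.105], [0.4676, -0.3318, 0.105], [0.4474, -0.3419, 0.105], [0.4183, -0.2866, 0.105]] [ 0.4422 -0.3079  0.112 ]
short [419.45953369 200.73699379] ((6.462430953979492, 22.73255157470703), 81.25383758544922) 119.5
[[0.5936, -0.2596, 0.085], [0.6014, -0.302, 0.085], [0.5891, -0.3039, 0.085], [0.5814, -0.2616, 0.085]] [ 0.5898 -0.2807  0.092 ]
recv [271.0696907  247.12366104] ((7.248659133911133, 52.00960922241211), 88.8982925415039) 146.0Traceback (most recent call last):
  File "<stdin>", line 14, in <module>
  File "<stdin>", line 6, in blob
ValueError: max() iterable argument is empty
```

```bash
python3 - <<'E'
from h import *
t=ld("top0"); s=ld("scene0")
z=lambda d,x0,y0,x1,y1,f:cv2.resize(d["p"][y0:y1,x0:x1],None,fx=f,fy=f,interpolation=cv2.INTER_CUBIC)
cv2.imwrite("pics/c1.png",z(t,140,185,305,280,4)[:,:,::-1])
cv2.imwrite("pics/c2.png",np.hstack([z(s,145,205,265,325,4),z(t,390,185,460,305,4)])[:,:,::-1])
# bright hole in receiver, both views
for n,d,(x0,y0,x1,y1) in(("top",t,(258,222,285,243)),("scene",s,(348,200,371,219))):
    g=cv2.cvtColor(d["p"],cv2.COLOR_RGB2GRAY)[y0:y1,x0:x1]; m=(g>110).astype(np.uint8)
    N,l,st,c=cv2.connectedComponentsWithStats(m)
    for i in range(1,N):
        if st[i,4]>8: q=c[i]+[x0,y0]; print(n,st[i],q,onz(d,*q,.075).round(4))
E
```

```text
top [ 9  7  8  8 52] [270.61538462 232.25      ] [ 0.5255 -0.0025  0.075 ]
scene [ 7  8  7  5 29] [358. 210.] [ 0.5318 -0.0055  0.075 ]
```

View pics/c1.png

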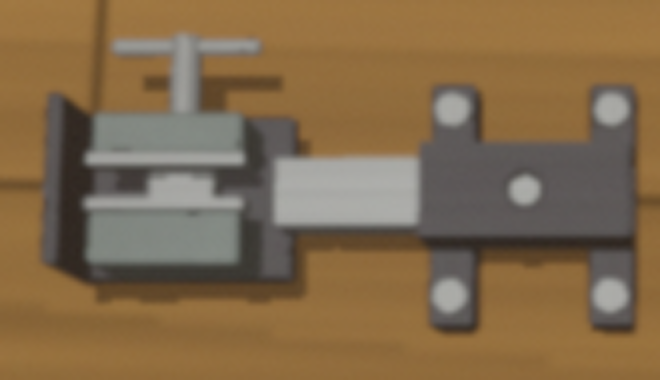

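View pics/c2.png

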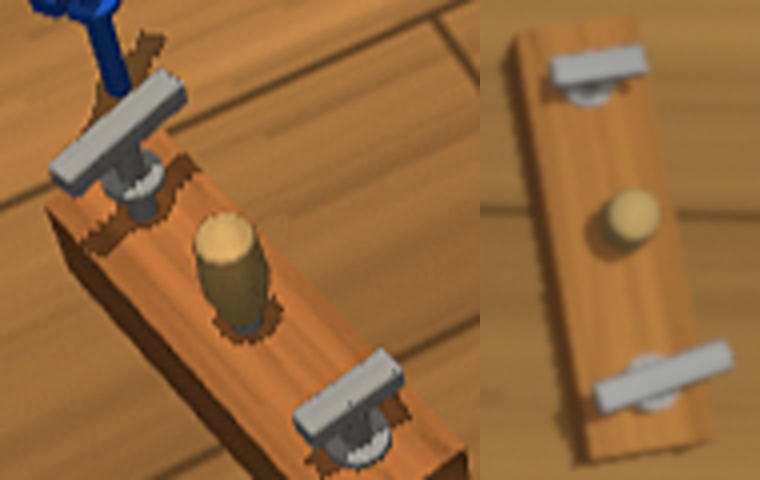

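The crops show four bolts at crop px (452,108), (610,108), (450,296) and (609,295), with the hole at (525,190). The plate's outer edge runs (50,93)-(42,262). The long bar is lower left in the scene crop, centred near (118,127), and near (665,377) in the top crop.

```bash
python3 - <<'E'
from h import *
t=ld("top0"); s=ld("scene0")
T=lambda x,y:(x/4+140,y/4+185)
def tri(a,b):
    (o1,r1),(o2,r2)=ray(t,*a),ray(s,*b); r1/=np.linalg.norm(r1); r2/=np.linalg.norm(r2)
    k=np.linalg.lstsq(np.c_[r1,-r2],o2-o1,rcond=None)[0]; p,q=o1+k[0]*r1,o2+k[1]*r2
    return ((p+q)/2).round(4),round(1000*np.linalg.norm(p-q),1)
B=np.array([onz(t,*T(*c),.02)[:2] for c in((452,108),(610,108),(450,296),(609,295))]); print("bolts",B.round(3).tolist(),B.mean(0))
a=(B[0]-B[1]+B[2]-B[3]); print("yaw +y deg from y",np.degrees(np.arctan2(-a[0],a[1])))
print("hole tri",tri((270.6,232.25),(358,210)))
print("tube top edges",[onz(t,*T(*c),.075).round(4).tolist() for c in((420,143),(420,237),(634,143),(634,237))])
print("plate",[onz(t,*T(*c),.108).round(4).tolist() for c in((50,93),(42,262))])
C=lambda x,y:(x/4+145,y/4+205); D=lambda x,y:((x-480)/4+390,y/4+185)
print("bar",onz(t,*D(665,377),.112).round(4),onz(s,*C(118,127),.112).round(4),tri(D(665,377),C(118,127)))
e=[onz(s,*C(*c),.112) for c in((58,175),(176,80))]; f=[onz(t,*D(*c),.112) for c in((598,398),(732,355))]
for g in(e,f): d=g[1]-g[0]; print("bar len",np.linalg.norm(d),np.degrees(np.arctan2(d[1],d[0])),(g[0]+g[1])/2)
E
```

```text
bolts [[0.574, 0.039], [0.577, -0.039], [0.48, 0.036], [0.483, -0.042]] [ 0.52858805 -0.00124365]
yaw +y deg from y 1.6720570506434702
hole tri (array([ 0.5268, -0.0016,  0.0674]), np.float64(0.4))
tube top edges [[0.5463, 0.0468, 0.075], [0.5013, 0.0448, 0.075], [0.5489, -0.0544, 0.075], [0.504, -0.0558, 0.075]]
plate [[0.5591, 0.2134, 0.108], [0.4806, 0.2118, 0.108]]
bar [ 0.441  -0.3087  0.112 ] [ 0.4498 -0.3086  0.112 ] (array([ 0.4423, -0.3088,  0.1034]), np.float64(3.0))
bar len 0.062320300815242716 108.67510950452227 [ 0.44970186 -0.30856683  0.112     ]
bar len 0.06414865778355412 -70.83950498430617 [ 0.44127794 -0.30875938  0.112     ]
```

Emit:
carry_out([
  [0,0,8,5,4,0,0],
  [0,0,16,9,8,0,0],
  [0,0,24,13,12,0,0],
  [0,0,32,16,16,0,0],
  [0,0,40,19,20,0,0],
  [0,0,48,22,24,0,0],
  [0,0,56,24,28,0,0],
  [0,0,62,25,32,0,0],
  [0,0,67,26,36,0,0],
  [0,0,67,26,40,0,0],
  [0,0,67,27,44,0,0],
  [0,0,67,27,48,0,0],
])

```text
time: 1.3
position: [0.5239, -0.1164, 0.2222]
tool_rot: [-2.221, -2.222, -0.001]
ft_force: [-0.7, 0.4, -0.3]
grip_width: 0.034
grip_force: 0.0
```

Emit:
carry_out([
  [0,0,1.5,0,5,0,0],
  [0,0,1.5,0,10,0,0],
  [0,0,1.5,0,15,0,0],
  [0,0,1.5,0,20,0,0],
  [0,0,1.5,0,25,0,0],
  [0,0,1.5,0,30,0,0],
  [0,0,1.5,-0.3,35,0,0],
  [0,0,1.5,-0.3,38,0,0],
  [0,0,1.5,-0.3,38,-5,0],
  [0,0,1.5,-0.3,38,-10,0],
  [0,0,1.5,-0.3,38,-15,0],
  [0,0,1.5,-0.3,38,-15,0],
])

```text
time: 2.5
position: [0.5153, 0.2582, 0.0655]
tool_rot: [-2.188, -2.246, 0.02]
ft_force: [-0.6, -0.9, 0.1]
grip_width: 0.006
grip_force: 0.0
```

Emit:
carry_out([
  [0,0,0,0,-0.8,0,0],
  [0,0,0,0,-1.6,0,0],
  [0,0,0,0.1,-2.4,0,0],
  [0,0,0,0.1,-3.2,0,0],
  [0,0,0,0.1,-4,0,0],
  [0,0,0,0.1,-4.8,0,0],
  [0,0,0,0.1,-5.4,0,0],
  [0,0,0,0.2,-6,0,0],
])

```text
time: 3.3
position: [0.5232, 0.2027, 0.0739]
tool_rot: [2.192, 2.25, 0.005]
ft_force: [0.6, 5.0, 3.2]
grip_width: 0.004
grip_force: 2.4
```

Emit:
carry_out([
  [0,0,0,0,-0.3,0,0],
  [0,0,0,0,-0.6,0,0],
  [0,0,0,0,-0.9,0,0],
  [0,0,0,0,-1.1,0,0],
  [0,0,0,0,-1.1,0,0],
])

```text
time: 3.8
position: [0.5225, 0.1898, 0.0724]
tool_rot: [2.193, 2.249, -0.001]
ft_force: [1.3, 2.7, 1.9]
grip_width: 0.004
grip_force: 1.4
```

Emit:
carry_out([
  [0,0,0,0,-0.2,0,0],
  [0,0,0,0,-0.3,0,0],
  [0,0,0,0,-0.3,0,0],
])

```text
time: 4.1
position: [0.5225, 0.1875, 0.0724]
tool_rot: [-2.193, -2.25, -0.0]
ft_force: [2.7, 5.0, 0.0]
grip_width: 0.01
grip_force: 2.1
```

Emit:
carry_out([
  [0,0,0,0,-0.2,0,0],
  [0,0,0,0,-0.2,0,0],
  [0,0,0,0,-0.2,0,0],
])

```text
time: 4.4
position: [0.5225, 0.1875, 0.0724]
tool_rot: [-2.19, -2.25, -0.004]
ft_force: [3.7, 7.4, -2.7]
grip_width: -0.002
grip_force: 4.0
```

Emit:
carry_out([
  [0,0,0,0,-0.2,0,0],
  [0,0,0,0,-0.2,0,0],
  [0,0,0,0,-0.2,0,0],
])

```text
time: 4.7
position: [0.5225, 0.1876, 0.0725]
tool_rot: [-2.188, -2.25, -0.008]
ft_force: [4.5, 11.6, -4.5]
grip_width: 0.004
grip_force: 5.9
```

Emit:
carry_out([
  [0,0,0,0,-0.3,0,0],
  [0,0,0,0,-0.5,0,0],
  [0,0,0,0,-0.5,0,0],
])

```text
time: 5.0
position: [0.5225, 0.1877, 0.0726]
tool_rot: [-2.182, -2.25, -0.019]
ft_force: [6.9, 22.4, -9.9]
grip_width: 0.006
grip_force: 10.7
```

Emit:
carry_out([
  [0,0,0,0,1.0,0,0],
  [0,0,0,0,2,0,0],
  [0,0,0,0,4,0,0],
  [0,0,0,0,5,3,0],
  [0,0,0,0,5,8,0.3],
  [0,0,0,0,5,13,0.5],
  [0,0,3,0,0,16,0.5],
  [0,0,6,0,-5,16,0.5],
  [0,0,9,0,-10,16,0.5],
  [0,0,12,0,-15,16,0.5],
  [0,0,15,0,-20,16,0.5],
  [0,0,17,0,-25,16,0.5],
])

```text
time: 6.2
position: [0.5209, -0.0676, 0.2323]
tool_rot: [-1.836, -2.548, 0.005]
ft_force: [0.9, -0.0, -0.1]
grip_width: 0.488
grip_force: 0.0
```

Emit:
carry_out([
  [0,0,0,-2,-5,0,0.5],
  [0,0,0,-4,-10,0,0.5],
  [0,0,0,-6,-15,0,0.5],
  [0,0,0,-7,-20,-2,0.5],
  [0,0,0,-7.8,-24,-5,0.5],
  [0,0,0,-7.8,-24,-8,0.5],
  [0,0,0,-7.8,-24,-8,0.5],
  [0,0,0,-7.8,-24,-8,0.5],
])

```text
time: 7.0
position: [0.4436, -0.3036, 0.1521]
tool_rot: [-1.835, -2.546, -0.0]
ft_force: [0.5, 0.6, -0.7]
grip_width: 0.502
grip_force: 0.0
```

```bash
python3 - <<'E'
from h import *
st=ctrl.get_state(); print(st["position"],st["tool_rot"])
t=snap("top","top1"); s=snap("scene","scene1")
t,s=ld("top1"),ld("scene1"); p=st["position"]
print(proj(t,p),proj(s,p))
def z(d,c,w,h,f):
    x,y=int(c[0])-w//2,int(c[1])-h//2; x=max(x,0); y=max(y,0); print(x,y); return cv2.resize(d["p"][y:y+h,x:x+w],(w*f,h*f),interpolation=cv2.INTER_CUBIC)
a=z(s,proj(s,p),120,140,4); b=z(t,(271,232),60,70,4); b2=z(s,(358,210),60,70,4)
for d,n in((s,a),): 
    q=proj(d,p)
cv2.imwrite("pics/c3.png",np.hstack([a,np.vstack([b,b2])])[:,:,::-1])
E
```

```text
[ 0.44357895 -0.30362743  0.15212547] [-1.83534438e+00 -2.54567613e+00 -2.46714437e-04]
[437.41337856 275.64750553] [170.96632594 217.05608846]
110 147
241 197
328 175
```

View pics/c3.png

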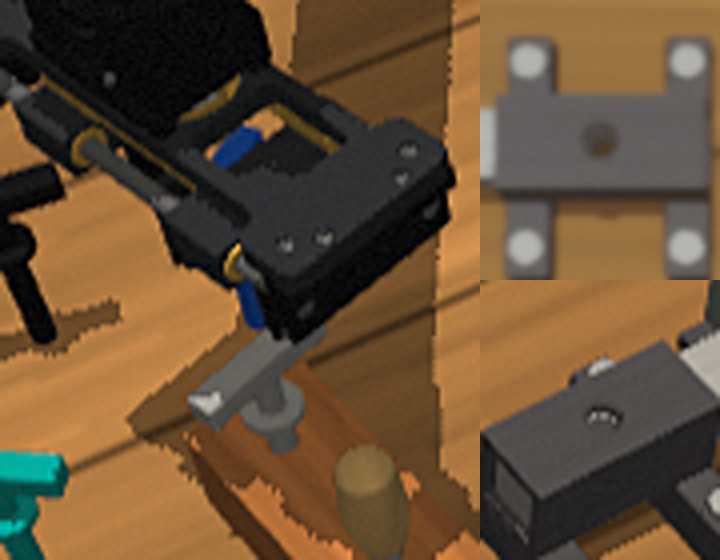

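The crop shows the see-through hole at about (271,232) in the top view, so the shank is home. The gripper is above the long bar and the awl is clear of it.

Emit:
carry_out([
  [0,0,0,0,-0.5,-2,0.5],
  [0,0,0,0,-0.5,-4,0.5],
  [0,0,0,0,-0.5,-5.5,0.5],
  [0,0,0,0,-0.5,-6.6,0.5],
  [0,0,0,0,-0.5,-6.6,0.5],
  [0,0,0,0,-0.5,-6.6,0.5],
], squeeze=20)

```text
time: 7.7
position: [0.4451, -0.3092, 0.0872]
tool_rot: [1.835, 2.549, 0.0]
ft_force: [0.2, 0.7, -0.8]
grip_width: 0.499
grip_force: 0.0
```

Emit:
carry_out([
  [0,0,0,0,0,0,0.3],
  [0,0,0,0,0,0,0.25],
  [0,0,0,0,0,0,0.2],
  [0,0,0,0,0,0,0.1],
  [0,0,0,0,0,0,0.1],
  [0,0,0,0,0,0,0],
  [0,0,0,0,0,0,0],
  [0,0,0,0,0,0,0],
], squeeze=20)

```text
time: 8.5
position: [0.4447, -0.3093, 0.0867]
tool_rot: [1.836, 2.549, 0.0]
ft_force: [0.3, 0.1, 1.9]
grip_width: 0.157
grip_force: 20.0
```

Emit:
carry_out([
  [0,0,0,0,0,0,0],
  [0,0,0,0,0,1,0],
  [0,0,0,0,0,3,0],
  [0,0,0,0,0,5,0],
  [0,0,0,0,0,8,0],
  [0,0,0,0,0,11,0],
  [0,0,0,0,0,13,0],
  [0,0,0,0,0,13,0],
], squeeze=40)

```text
time: 9.3
position: [0.4461, -0.3101, 0.2201]
tool_rot: [1.833, 2.544, -0.0]
ft_force: [-0.3, -0.3, -1.4]
grip_width: 0.153
grip_force: 40.0
```

Emit:
carry_out([
  [0,0,0,1,4,0,0],
  [0,0,0,2,8,0,0],
  [0,0,0,3.5,12,0,0],
  [0,0,0,5,16,0,0],
  [0,0,0,6,20,0,0],
  [0,0,0,7,24,0,0],
  [0,0,0,7.6,28,0,0],
  [0,0,0,8.1,30.6,0,0],
  [0,0,0,8.1,30.6,-4,0],
  [0,0,0,8.1,30.6,-4,0],
  [0,0,0,8.1,30.6,-4,0],
])

```text
time: 10.4
position: [0.5243, -0.0038, 0.1754]
tool_rot: [-1.835, -2.546, 0.003]
ft_force: [-0.4, -0.3, -0.7]
grip_width: 0.155
grip_force: 40.0
```

```bash
python3 - <<'E'
from h import *
snap("top","top2"); snap("scene","scene2"); st=ctrl.get_state(); print({k:st[k] for k in("position","tool_rot","ft_force","torque","grip_width")})
t,s=ld("top2"),ld("scene2")
z=lambda d,x0,y0,w,h,f:cv2.resize(d["p"][y0:y0+h,x0:x0+w],(w*f,h*f),interpolation=cv2.INTER_CUBIC)
cv2.imwrite("pics/c4.png",np.hstack([z(s,315,130,80,110,5),z(t,240,190,64,110,5)])[:,:,::-1])
p=st["position"]; 
for n,d in(("s",s),("t",t)): print(n,proj(d,p),"foot",proj(d,p+[0,0,-.079]))
E
```

```text
{'position': array([ 0.52600544, -0.00410033,  0.17738249]), 'tool_rot': array([1.83782877e+00, 2.54702390e+00, 6.65148280e-04]), 'ft_force': array([-0.27698943, -0.85631548, -0.84867195]), 'torque': array([-0.08250726, -0.14610673, -0.03312485]), 'grip_width': 0.15347324183308778}
s [361.43766303 166.58542414] foot [357.77118536 198.79431233]
t [266.17344556 222.09403951] foot [270.35046054 229.89261813]
```

View pics/c4.png

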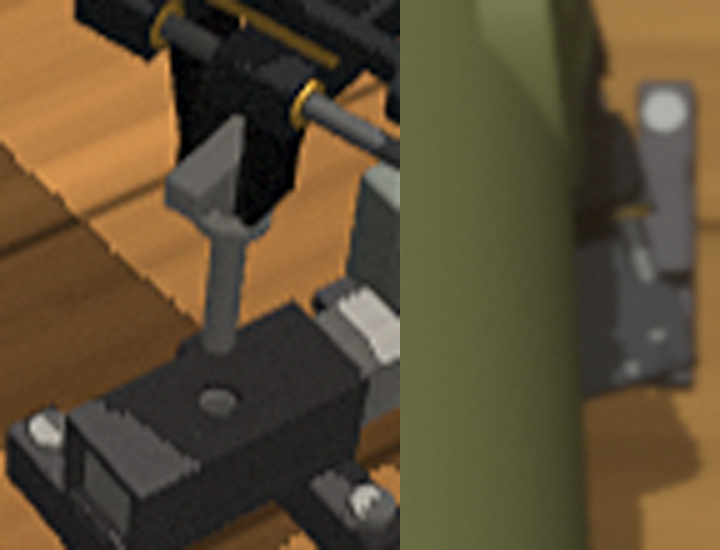

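The scene crop shows the pin hanging upright with its foot at crop (220,351) and the hole centred at (220,402). The top view of the hole is blocked by the arm.

```bash
python3 - <<'E'
from h import *
s=ld("scene2"); p=np.array([.526,-.0041,.1774])
f=proj(s,p+[0,0,-.0797]); m=np.array([220/5+315-.4,350/5+130-.4]); h=np.array([220/5+315-.4,402.5/5+130-.4])
print(f,m,h)
for b in(m-f,[m[0]-f[0],0],[m[0]-f[0],1.5]): print(b,onz(s,*(h-b),.075).round(4))
# shaft centreline at several rows by dark/grey edges
g=cv2.cvtColor(s["p"],cv2.COLOR_RGB2GRAY)
for r in range(180,216,2): print(r,g[r,350:370].tolist())
for zz in(.0977,.11,.13): print(zz,proj(s,[p[0],p[1],zz]))
E
```

```text
[357.74000397 199.05186934] [358.6 199.6] [358.6 210.1]
[0.85999603 0.54813066] [ 0.5307 -0.0053  0.075 ]
[np.float64(0.8599960269455664), 0] [ 0.5318 -0.006   0.075 ]
[np.float64(0.8599960269455664), 1.5] [ 0.5289 -0.004   0.075 ]
180 [115, 115, 118, 119, 121, 126, 135, 58, 63, 66, 72, 73, 68, 63, 116, 134, 132, 129, 128, 127]
182 [123, 124, 124, 126, 128, 132, 113, 62, 62, 70, 71, 71, 71, 59, 126, 131, 129, 127, 127, 124]
184 [128, 129, 130, 127, 128, 135, 106, 60, 67, 70, 70, 72, 67, 80, 135, 127, 126, 126, 121, 121]
186 [128, 129, 129, 127, 130, 138, 83, 60, 68, 70, 71, 72, 63, 87, 127, 123, 120, 118, 117, 117]
188 [130, 131, 128, 128, 130, 138, 75, 64, 69, 71, 72, 71, 63, 107, 122, 118, 118, 118, 120, 122]
190 [135, 130, 128, 126, 129, 131, 57, 62, 70, 71, 74, 68, 62, 115, 123, 120, 121, 123, 123, 127]
192 [63, 101, 97, 126, 124, 108, 61, 66, 69, 73, 73, 67, 72, 129, 124, 124, 128, 108, 91, 66]
194 [67, 65, 65, 61, 99, 94, 63, 69, 71, 72, 72, 68, 90, 109, 93, 62, 42, 39, 42, 46]
196 [70, 69, 71, 63, 56, 57, 64, 68, 69, 72, 71, 71, 48, 40, 43, 46, 42, 45, 44, 45]
198 [65, 49, 47, 43, 41, 55, 69, 71, 71, 76, 70, 71, 48, 43, 45, 45, 44, 43, 44, 45]
200 [39, 32, 42, 47, 45, 43, 54, 58, 63, 65, 58, 45, 44, 41, 42, 42, 42, 45, 45, 40]
202 [43, 47, 46, 45, 43, 47, 42, 45, 41, 44, 43, 44, 43, 44, 43, 45, 44, 46, 45, 41]
204 [45, 45, 44, 45, 47, 44, 45, 43, 46, 44, 45, 47, 44, 43, 47, 44, 45, 43, 45, 45]
206 [47, 43, 46, 42, 45, 45, 37, 42, 34, 41, 41, 44, 45, 44, 45, 44, 43, 46, 43, 47]
208 [44, 43, 42, 41, 36, 52, 84, 84, 83, 81, 67, 36, 29, 41, 43, 44, 43, 45, 44, 41]
210 [43, 45, 43, 45, 43, 84, 74, 71, 71, 71, 73, 83, 48, 40, 44, 44, 45, 40, 44, 44]
212 [44, 44, 44, 43, 43, 43, 54, 64, 64, 66, 65, 43, 40, 43, 40, 44, 44, 47, 47, 45]
214 [44, 45, 44, 47, 43, 44, 46, 42, 40, 42, 40, 41, 44, 43, 43, 44, 41, 47, 46, 48]
0.0977 [357.74000397 199.05186934]
0.11 [358.27795161 194.32599295]
0.13 [359.17700748 186.42777641]
```

Emit:
carry_out([
  [0,0,0,0.2,0,-0.7,0],
  [0,0,0,0.2,0,-1.4,0],
  [0,0,0,0.2,0,-2,0],
  [0,0,0,0.2,0,-2.3,0],
  [0,0,0,0.2,0,-2.6,0],
  [0,0,0,0.2,0,-2.9,0],
  [0,0,0,0.2,0,-2.9,0],
  [0,0,0,0.2,0,-2.9,0],
])

```text
time: 11.3
position: [0.5277, -0.0032, 0.1477]
tool_rot: [1.836, 2.549, 0.0]
ft_force: [0.4, -0.1, -1.5]
grip_width: 0.156
grip_force: 40.0
```

Emit:
carry_out([
  [0,0,0,0,0,-0.3,0],
  [0,0,0,0,0,-0.6,0],
  [0,0,0,0,0,-0.9,0],
  [0,0,0,0,0,-1.2,0],
  [0,0,0,0,0,-1.5,0],
  [0,0,0,0,0,-1.5,0],
])

```text
time: 11.9
position: [0.5274, -0.0033, 0.1321]
tool_rot: [-1.836, -2.549, 0.0]
ft_force: [0.4, -0.9, -0.4]
grip_width: 0.156
grip_force: 40.0
```

Emit:
carry_out([
  [0,0,0,0,0,-0.3,0],
  [0,0,0,0,0,-0.6,0],
  [0,0,0,0,0,-0.9,0],
  [0,0,0,0,0,-1.2,0],
  [0,0,0,0,0,-1.5,0],
  [0,0,0,0,0,-1.8,0],
  [0,0,0,0,0,-2.1,0],
  [0,0,0,0,0,-2.1,0],
])

```text
time: 12.7
position: [0.5274, -0.0033, 0.1111]
tool_rot: [-1.836, -2.549, 0.0]
ft_force: [-0.8, 0.2, -0.6]
grip_width: 0.154
grip_force: 40.0
```

Emit:
carry_out([
  [0,0,0,0,0,-0.3,0],
  [0,0,0,0,0,-0.6,0],
  [0,0,0,0,0,-0.9,0],
  [0,0,0,0,0,-1.2,0],
  [0,0,0,0,0,-1.5,0],
  [0,0,0,0,0,-1.8,0],
  [0,0,0,0,0,-1.8,0],
])

```text
time: 13.4
position: [0.5274, -0.0033, 0.0931]
tool_rot: [-1.836, -2.549, 0.0]
ft_force: [0.3, 0.0, -1.4]
grip_width: 0.156
grip_force: 40.0
```

Emit:
carry_out([
  [0,0,0,0,0,-0.2,0],
  [0,0,0,0,0,-0.35,0],
  [0,0,0,0,0,-0.5,0],
  [0,0,0,0,0,-0.5,0],
])

```text
time: 13.8
position: [0.5277, -0.0032, 0.089]
tool_rot: [1.836, 2.549, -0.0]
ft_force: [-1.6, -0.4, 2.0]
grip_width: 0.159
grip_force: 40.0
```

Emit:
carry_out([
  [0,0,0,0,0,0,0.2],
  [0,0,0,0,0,0,0.3],
  [0,0,0,0,0,0,0.4],
  [0,0,0,0,0,0,0.5],
  [0,0,0,0,0,0,0.5],
  [0,0,0,0,0,2,0.5],
  [0,0,0,0,0,5,0.5],
  [0,0,0,0,0,9,0.5],
  [0,0,0,0,-3,13,0.5],
  [0,0,0,-2,-8,15,0.5],
  [0,0,0,-4,-13,15,0.5],
  [0,0,0,-6,-18,15,0.5],
])

```text
time: 15.0
position: [0.4729, -0.1712, 0.2398]
tool_rot: [1.833, 2.547, 0.0]
ft_force: [0.3, -0.9, -0.8]
grip_width: 0.505
grip_force: 0.0
```

```bash
python3 - <<'E'
from h import *
snap("top","top3"); snap("scene","scene3"); st=ctrl.get_state(); print(st["position"],st["ft_force"])
t,s=ld("top3"),ld("scene3")
z=lambda d,x0,y0,w,h,f:cv2.resize(d["p"][y0:y0+h,x0:x0+w],(w*f,h*f),interpolation=cv2.INTER_CUBIC)
cv2.imwrite("pics/c5.png",np.hstack([z(s,310,130,100,130,4),z(t,200,180,100,130,4)])[:,:,::-1])
E
```

```text
[ 0.46974195 -0.17797026  0.23842916] [ 0.37621389  0.1805019  -0.77930974]
```

View pics/c5.png

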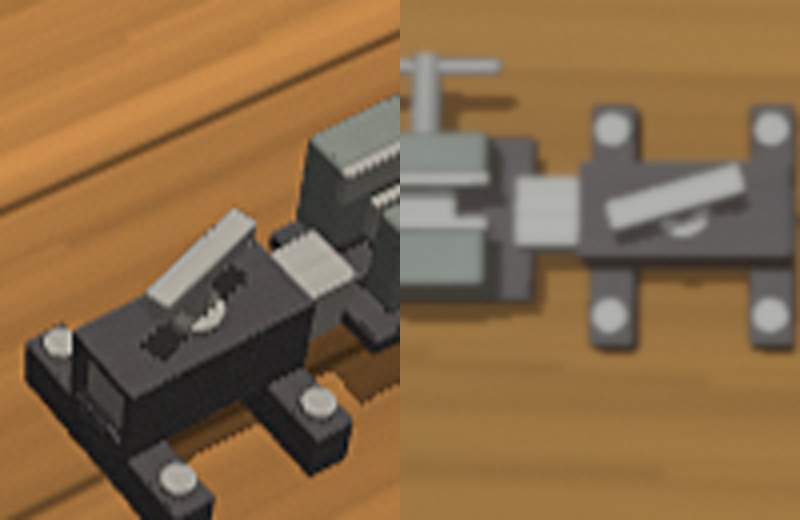

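The long pin stands in the receiver with its collar on the tube at about scene px (361,208), and the vise is home. Handing in.

```bash
python3 -c "
from bench import ctrl; print(ctrl.close_job())"
```

```text
the job is handed in; nothing more can be done
None
```

The vise is fully home, the long lock pin is down through the receiver with its collar on the tube and released, and the job was handed in after about 15 s of robot time.

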